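Load a drill jig

ROBOT

A 6-joint arm with a two-finger parallel gripper is mounted at the origin on the work surface. World frame = base frame: x ahead of the robot, y to its left, z up, the work surface at z = 0. Lengths are in m, angles in rad, forces in N, time in s.
With the tool pointing down it reaches from about 0.3 to 0.875 m from the base axis. Payload 6.4 kg.
Tool frame: the origin (TCP) lies where the fingers leave the gripper's body, on its centre line; the fingertips stand 73 mm ahead of it and the grasp point (between the pads) lies 54 mm ahead of it; z points along the fingers, y is the line along which they close (so a half turn about z gives the same grasp; the last joint's range is limited). The gripper opens to 85 mm and grips with 20 to 120 N. Pads are 22 mm wide; open, the fingers measure 114 mm over their backs; the gripper's body (76 mm by 85 mm) begins 54 mm behind the grasp point. The pads swing forward as they close: fully open they stand 13 mm farther back than shut.
Start: joints at [-1.506, 0.181, 1.607, -0, 1.354, -0.206], TCP at [0.154, -0.554, 0.304] pointing down, gripper open.
Joint ranges: [-2.99, 2.99], [-0.89, 2.07], [0.3, 2.58], [-1.14, 4.28], [0, 2.63], [-3.12, 3.12]. Speed limits (rad/s): [2.57, 2.57, 3.01, 3.14, 3.14, 3.14].

INTERFACE

Orientations are given as a unit quaternion [w, x, y, z].
In Python, from bench import ctrl gives the robot as it stands.
- The arm moves only by the tool carry_out, never from a script. Its argument "steps" is one flat list of numbers, 7 for each row, row after row: the shift along the tool's x, y, z in m, then the turn, a rotation vector about the tool's x, y, z in rad, then the opening, from 0 (shut) to 1 (fully open). In form: [dx, dy, dz, wx, wy, wz, claw, dx, dy, dz, wx, wy, wz, claw, ...]. A call has 1 to 20 rows; each row is the pose to reach, as a shift and turn from the pose commanded when the call began, along the tool's axes at that moment; what a row does not reach only later rows make up. A row lasts 1/10 s, in which the tool goes at most 50 mm and 8.59 degrees, less where a joint would pass 70% of its speed; a pose out of reach is approached as far as the arm can. A call with a gripper value outside its range is refused whole. The fingers move at their own pace and stop on an object; the grip force is fixed at half the most. Time passes only in rows, so rows that repeat a pose let the fingers close. It gives the time, the measured TCP pose, the force, the opening and the grip force at its end, in the units of the state.
- ctrl.get_obs(): the state, without advancing time (a new reading comes with each control period).
- ctrl.camera(name): name is "scene" or "top" or "wrist"; returns the picture (400x640x3 uint8, red, green, blue); there is no depth.
- ctrl.camera_params(name): a dict with "vertical_fov" (degrees; the focal length in pixels is half the picture's height over the tangent of half this angle, whatever the lens; pixels are square), "cx", "cy" (the principal point, pixels), "cam_to_world" (4x4, takes a point from camera to world coordinates); the wrist camera has in their place "hand_eye" (4x4, takes a point from camera to tool coordinates, whose origin is the TCP and whose axes are the flange's). Camera axes: x right, y down, z forward; pixel columns grow to the right and rows downward; lengths in m; the calibration is good to about 2 mm. A picture is of the moment at which its call begins: read the wrist's pose just before it. camera_params takes no time and is no camera call.
- ctrl.hand_in(): hands the job in; it is judged then, once.
The state is a dict: "time_s": time; "q": joint angles; "dq": joint speeds; "joint_efforts": joint torques, N m; "eef_pos": TCP position; "eef_rot": TCP orientation; "wrist_force": force on the tool from outside, world axes, zero at the start; "torque": the same for the moment, N m; "opening": opening from 0.0 (shut) to 1.0 (fully open); "grasp_force": force on a finger pad.
Only numpy, scipy, OpenCV 4.12 (cv2) and the standard library are available. Lean on these libraries where they do the work, as an engineer would, in place of code of your own. Each camera call takes 0.05 s, during which the arm holds its last target. There are 200 camera calls.

TASK

Load the drill jig: take the aluminium blank out of the blue tray and seat it fully home over the jig's two pins, then lay the drill plate (the steel plate with the black grip) on top of it over the same pins, fully home and flat on the blank. The pins are unequal, so the big hole of each part goes over the thick pin; leave everything else where it stands.

Things in the scene. Friction and masses are not known exactly. Their poses are not given: they have to be found in the camera images.
- jig: drill jig, bolted down, in the left, middle or right place, turned up to 0.4 rad: dark foot plate 260 (x) x 180 (y) x 12 mm; in its middle a raised grey seat 128 x 38 mm, top at z = 30 mm, with two upright steel pins (thick at x = +48 mm, thin at x = -48 mm). An open toggle clamp stands 125 mm high at x = +91 to +146 mm, |y| under 25 mm. Origin: centre of the underside; z up
- thick_pin (a point): foot of the thick pin, on the jig's seat, 30 mm above the bench; axes as the jig's. The pin is 16 mm in diameter, straight for 34 mm above the seat, then tapers over 8.5 mm (tip 72.5 mm above the bench)
- thin_pin (a point): foot of the thin pin, on the jig's seat, 96 mm from the thick one; axes as the jig's. 10 mm in diameter, of the same height and taper
- blank: workpiece: plain aluminium bar 124 (x) x 48 (y) x 24 mm high, about 0.34 kg, with two through holes: the big one 18.5 mm in diameter at x = +48 mm, the small one 12.5 mm at x = -48 mm. Origin: centre of the underside; z up. It lies in the tray; grip it across its 48 mm width. Seated, its underside rests on the jig's seat
- blank_big_hole (a point): centre of the blank's big hole, at the underside
- blank_small_hole (a point): centre of the blank's small hole, at the underside
- drill_plate: steel plate 130 (x) x 52 (y) x 12 mm, about 0.42 kg, with two through holes: 18.5 mm at x = +48 mm, 12.5 mm at x = -48 mm; on its middle a black upright grip 56 mm long (x), 14 mm wide (y), from 12 to 46 mm above the underside. Origin: centre of the underside; z up. On the mat, turned up to 1.1 rad. Seated, it rests on the blank, underside 54 mm above the jig's
- plate_big_hole (a point): centre of the drill plate's big hole, at the underside
- plate_small_hole (a point): centre of the drill plate's small hole, at the underside
- tray: open blue plastic tray, fixed: 300 (x) x 240 (y) x 65 mm high outside, walls and floor 5 mm; origin: centre of the underside. It may be in the left, middle or right place
- mat: black rubber mat, fixed, 260 (x) x 220 (y) x 3 mm; origin: centre of the underside. It may be in the left, middle or right place
- spacer_a: turned steel spacer, round: 36 mm diameter foot 10 mm high, 26 mm diameter above, 26 mm high in all; origin under its centre. It stands on the tray's floor close beside the blank (on the blank's +y side, gap 10 to 20 mm), anywhere along the middle of its length. A bystander, to be left alone
- spacer_b: a second, identical spacer (36 mm diameter, 26 mm high), in the far right corner of the tray; bystander
- oil_bottle: white plastic bottle, 56 mm diameter, 110 mm high, standing on a far corner of the rubber mat; origin under its centre; bystander
- chuck: steel drill chuck standing on the rubber mat, 42 mm diameter, 62 mm high; origin under its centre; bystander
- vee_block: small steel vee block 34 x 34 x 28 mm high, standing on the near left corner of the jig's foot plate; origin under its centre; bystander
- wrench: steel wrench 180 mm long lying flat at the back of the bench; bystander
- jar: amber glass jar, 64 mm diameter, 85 mm high, at the back of the bench; bystander
Mind the look-alikes: they are no part of the job. Of the things like the blank, leave any that is purple; of the rest the smaller one is meant. What is shaped like the drill_plate but pink is not meant.

How it is judged:
On the way, in this order (a step that is already met when the one before it is completed fails the run):
1. the blank is seated fully home on the jig's pins, big hole over the thick pin (horizontal distance between blank_big_hole and thick_pin below 0.003 m and horizontal distance between blank_small_hole and thin_pin below 0.003 m and z of blank in the frame of jig below 0.0325 m and angle between the z axis of blank and the z axis of jig, either way round below 0.035 rad), for 0.2 s.
2. the drill plate is seated fully home over the same pins, on the blank (all of step 1 and horizontal distance between plate_big_hole and thick_pin below 0.003 m and horizontal distance between plate_small_hole and thin_pin below 0.003 m and z of drill_plate in the frame of jig below 0.0565 m and angle between the z axis of drill_plate and the z axis of jig, either way round below 0.035 rad), for 0.2 s.
At the end, for the whole second after the job is handed in: Blank on the jig's seat and drill plate on the blank, both at rest and level (0.035 rad): big holes within 3 mm of the thick pin's axis, small holes within 3 mm of the thin pin's, undersides at most 2.5 mm above their seated heights (30 and 54 mm above the jig's underside) (all of step 2 and linear speed of each of blank, drill_plate below 0.02 m/s and angular speed of each of blank, drill_plate below 0.15 rad/s); the robot touches nothing.
It fails at once if a spacer is pushed more than 30 mm from its place or knocked over (distance of any of spacer_a, spacer_b from where it was at the start of the episode above 0.03 m or angle between any of spacer_a, spacer_b's own z axis and vertical above 0.5 rad).
It fails at once if the oil bottle or the chuck is pushed more than 30 mm from its place or knocked over (distance of any of oil_bottle, chuck from where it was at the start of the episode above 0.03 m or angle between any of oil_bottle, chuck's own z axis and vertical above 0.5 rad).
It fails at once if the vee block is pushed more than 30 mm from its place or knocked over (distance of vee_block from where it was at the start of the episode above 0.03 m or angle between vee_block's own z axis and vertical above 0.5 rad).
It fails at once if the wrench or the jar is pushed more than 30 mm from its place or knocked over (distance of any of wrench, jar from where it was at the start of the episode above 0.03 m or angle between any of wrench, jar's own z axis and vertical above 0.5 rad).
It also fails if it takes over 72 s, if anything falls off the work surface, if the arm or the gripper's body presses on something with over 40 N, if the wrist force passes 120 N, or if a joint passes its speed limit or range.

## Working session

There is one attempt and no reset: what is moved stays moved. The work goes in short steps, Python scripts to look and compute and a tool call to move; the robot and the scene stay as the last step left them, time stands still between calls to the robot, and variables do not carry over. Pictures are saved under pics/ and viewed, at most 10 in all, crops included, and the job is handed in when it is done.

Besides the shell and the picture viewer there is one more tool, called after ">>>" as name(argument=value, ...) on one line, values as JSON. carry_out: Moves the arm, as the interface text tells. Its arguments: {"type":"object","properties":{"steps":{"type":"array"}},"required":["steps"]}

```bash
mkdir -p pics; ls; cat > h.py <<'E'
import numpy as np, cv2
from bench import ctrl
from scipy.spatial.transform import Rotation as R
def snap(n,f):
    o=ctrl.get_obs(); im=ctrl.camera(n); cv2.imwrite('pics/'+f,im[:,:,::-1]); return o,im
def q2R(q): return R.from_quat([q[1],q[2],q[3],q[0]])
def cam(n,o=None):
    p=ctrl.camera_params(n); f=200/np.tan(np.radians(p['vertical_fov'])/2)
    if n=='wrist':
        T=np.eye(4);T[:3,:3]=q2R(o['eef_rot']).as_matrix();T[:3,3]=o['eef_pos'];M=T@np.array(p['hand_eye'])
    else: M=np.array(p['cam_to_world'])
    return f,p['cx'],p['cy'],M
def pix2w(c,uv,z):
    f,cx,cy,M=c; uv=np.atleast_2d(uv).astype(float)
    d=np.c_[(uv[:,0]-cx)/f,(uv[:,1]-cy)/f,np.ones(len(uv))]@M[:3,:3].T
    return M[:3,3]+d*((z-M[2,3])/d[:,2])[:,None]
def w2pix(c,P):
    f,cx,cy,M=c; P=(np.atleast_2d(P)-M[:3,3])@M[:3,:3]
    return np.c_[f*P[:,0]/P[:,2]+cx,f*P[:,1]/P[:,2]+cy]
E
python3 - <<'E'
from h import *
o,_=snap('top','top1.png'); snap('scene','scene1.png')
for n in('top','scene','wrist'): print(n,ctrl.camera_params(n))
print(o)
E
```

```text
pics
top {'vertical_fov': 44.92059722998373, 'cx': 313.9861374662487, 'cy': 209.51715387368023, 'cam_to_world': array([[ 0.02411808, -0.98440474,  0.17425735,  0.26469302],
       [-0.99954668, -0.02688708, -0.01354671,  0.07511196],
       [ 0.01802071, -0.17385163, -0.98460696,  1.28136394],
       [ 0.        ,  0.        ,  0.        ,  1.        ]])}
scene {'vertical_fov': 57.707438169364465, 'cx': 321.1944492517604, 'cy': 196.5576930267874, 'cam_to_world': array([[-0.8585901 ,  0.3409372 , -0.38286404,  0.86186571],
       [ 0.51250574,  0.55233623, -0.65746678,  0.71090227],
       [-0.0126852 , -0.76071448, -0.64896268,  0.68942247],
       [ 0.        ,  0.        ,  0.        ,  1.        ]])}
wrist {'vertical_fov': 67.03816435647707, 'cx': 318.80987593800995, 'cy': 203.2085984715379, 'hand_eye': array([[ 6.12684450e-06, -9.57038876e-01, -2.89959635e-01,
         7.45020384e-02],
       [ 9.99999916e-01, -1.12752769e-04,  3.93281042e-04,
        -6.35486903e-04],
       [-4.09078998e-04, -2.89959613e-01,  9.57038795e-01,
        -7.08959994e-02],
       [ 0.00000000e+00,  0.00000000e+00,  0.00000000e+00,
         1.00000000e+00]])}
{'time_s': 0.0, 'q': array([-1.50631950e+00,  1.81528195e-01,  1.60801156e+00,  7.52763380e-06,
        1.35376466e+00, -2.06334895e-01]), 'dq': array([-0.00060026, -0.00030649,  0.00055285, -0.000679  , -0.00210786,
        0.000228  ]), 'joint_efforts': array([-2.41063999e-04, -4.44871724e+01, -3.51334584e+01, -4.47509783e-04,
        9.10293806e-03,  5.48237244e-05]), 'eef_pos': array([ 0.153792  , -0.55361526,  0.30298953]), 'eef_rot': array([-8.53470920e-04,  9.90846372e-01,  1.34991613e-01,  6.43216794e-05]), 'wrist_force': array([-0.76432847, -0.32187961,  0.8396286 ]), 'torque': array([ 0.02148044, -0.00043128,  0.04116912]), 'grasp_force': 0.0, 'opening': 0.9975441404894461}
```

View pics/top1.png

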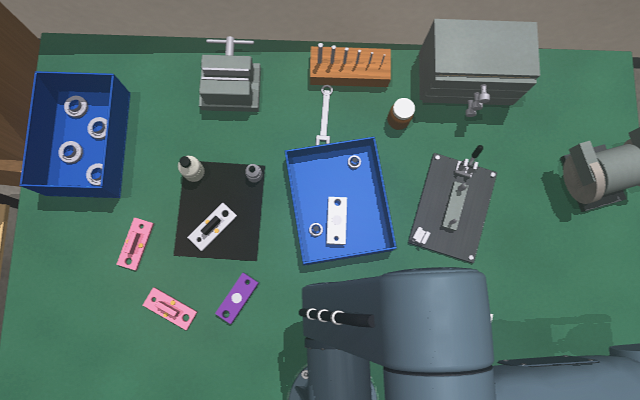

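View pics/scene1.png

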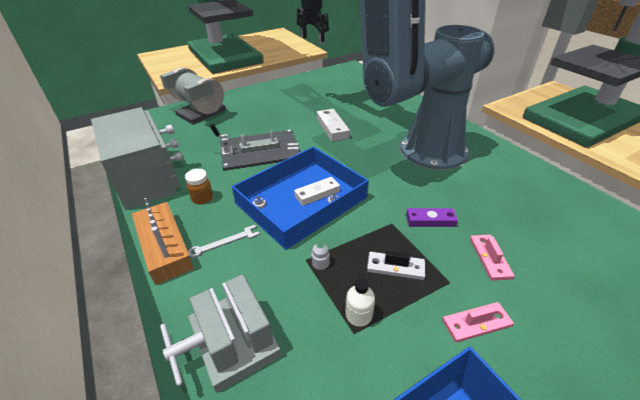

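The top view shows these candidates:
- **Blank:** white bar in the tray (337,220), purple bar (236,298), and a further white bar seen only in scene (332,124), hidden under the arm in top.
- **Drill plate:** steel plate on the mat (212,228), pinks at (135,244) and (169,309).

I choose the tray bar and the mat plate. The jig is at about (452,207).

```bash
python3 - <<'E'
from h import *
im=cv2.imread('pics/top1.png'); c=cam('top')
a=cv2.resize(im[125:275,280:400],None,fx=3.3,fy=3.3,interpolation=cv2.INTER_CUBIC)
b=cv2.resize(im[145:270,170:280],None,fx=3.3,fy=3.3,interpolation=cv2.INTER_CUBIC)
h=max(a.shape[0],b.shape[0]); out=np.zeros((h,a.shape[1]+b.shape[1],3),np.uint8)
out[:a.shape[0],:a.shape[1]]=a; out[:b.shape[0],a.shape[1]:]=b
cv2.imwrite('pics/crop1.png',out)
# white bar outlines
for n,(u0,v0,u1,v1),z in(('blank',(322,185,352,250),.029),('plate',(183,198,242,255),.015)):
    s=im[v0:v1,u0:u1].min(2)>130
    k,l,st,_=cv2.connectedComponentsWithStats(s.astype(np.uint8)); i=1+st[1:,4].argmax()
    p=np.argwhere(l==i)[:,::-1]+[u0,v0]
    W=pix2w(c,p,z)[:,:2].astype(np.float32); print(n,cv2.minAreaRect(W))
P={'spA':((315,229),.026),'chuck':((253,167),.062),'bottle':((190,160),.11),'hole_t':((337,207),.03),'hole_b':((337,240),.03)}
for k,(uv,z) in P.items(): print(k,pix2w(c,uv,z)[0])
print('jig corners',pix2w(c,[(434,155),(495,172),(474,262),(410,243)],.012))
E
```

```text
blank ((0.4607272446155548, -0.001964755356311798), (0.05031122639775276, 0.12423226982355118), 88.54154205322266)
plate ((0.4379211366176605, 0.3261905014514923), (0.05160387232899666, 0.1306358128786087), 47.7506217956543)
spA [0.43518339 0.05393852 0.026     ]
chuck [0.58814559 0.21920929 0.062     ]
bottle [0.58885474 0.37098178 0.11      ]
hole_t [ 0.49454035 -0.00249646  0.03      ]
hole_b [ 0.40732674 -0.00387845  0.03      ]
jig corners [[ 0.64947561 -0.26646255  0.012     ]
 [ 0.60641697 -0.43223415  0.012     ]
 [ 0.36069787 -0.36653958  0.012     ]
 [ 0.40646656 -0.19814731  0.012     ]]
```

View pics/crop1.png

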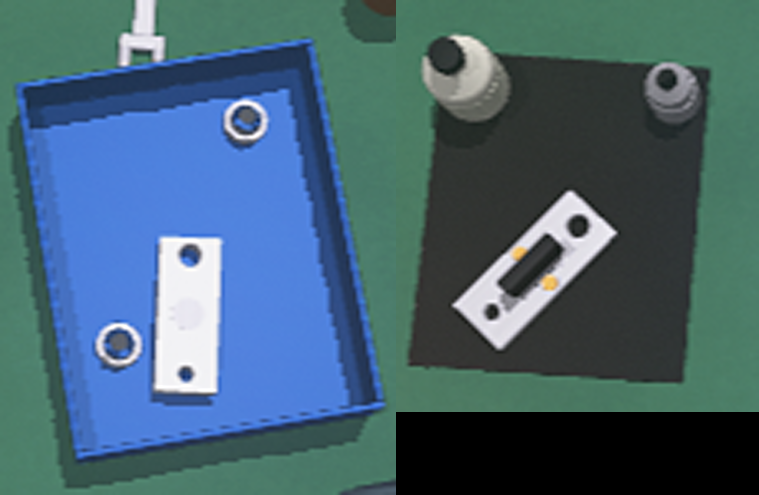

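The crop shows the tray bar has its big hole at the far end (190,254), the small one at (186,373), and spacer_a at (119,345). The mat plate's big hole is at (579,226) and the small one at (491,312). Both sizes match (124x50 and 131x52 mm). Next I'll look at the jig with the wrist camera.

```bash
cat >> h.py <<'E'
def to(p,yaw,start=None):
    """tool-frame shift/rotvec from present pose to world TCP p, straight down, tool-x yaw (deg)"""
    o=ctrl.get_obs(); P,Q=(o['eef_pos'],q2R(o['eef_rot'])) if start is None else start
    y=np.radians(yaw); T=R.from_matrix([[np.cos(y),np.sin(y),0],[np.sin(y),-np.cos(y),0],[0,0,-1]])
    print('shift',np.round(Q.inv().apply(np.array(p)-P),4),'rot',np.round((Q.inv()*T).as_rotvec(),4),'t',o['time_s'])
    return np.array(p),T
E
python3 - <<'E'
from h import *
to([.506,-.316,.30],-15.3)
E
```

```text
shift [ 0.4029 -0.1348  0.0034] rot [-1.600e-03  1.000e-04  5.378e-01] t 0.1
```

>>> carry_out(steps=[0.403, -0.135, 0.003, 0, 0, 0.538, 1, 0.403, -0.135, 0.003, 0, 0, 0.538, 1, 0.403, -0.135, 0.003, 0, 0, 0.538, 1, 0.403, -0.135, 0.003, 0, 0, 0.538, 1, 0.403, -0.135, 0.003, 0, 0, 0.538, 1, 0.403, -0.135, 0.003, 0, 0, 0.538, 1, 0.403, -0.135, 0.003, 0, 0, 0.538, 1, 0.403, -0.135, 0.003, 0, 0, 0.538, 1, 0.403, -0.135, 0.003, 0, 0, 0.538, 1, 0.403, -0.135, 0.003, 0, 0, 0.538, 1, 0.403, -0.135, 0.003, 0, 0, 0.538, 1, 0.403, -0.135, 0.003, 0, 0, 0.538, 1])

```text
time_s: 1.3
eef_pos: [0.5053, -0.3167, 0.3005]
eef_rot: [-0.0, 0.991, -0.134, -0.0]
wrist_force: [-0.3, -0.4, 1.0]
opening: 0.999
grasp_force: 0.0
```

```bash
python3 - <<'E'
from h import *
o,_=snap('wrist','w_jig.png'); np.save('o_jig.npy',o,allow_pickle=True); print(o['eef_pos'],o['dq'].round(3),o['time_s'])
o2,im=snap('top','top2.png')
E
```

```text
[ 0.50526414 -0.31665342  0.3005054 ] [-0.016 -0.006  0.001  0.002 -0.001  0.002] 1.3
```

View pics/w_jig.png

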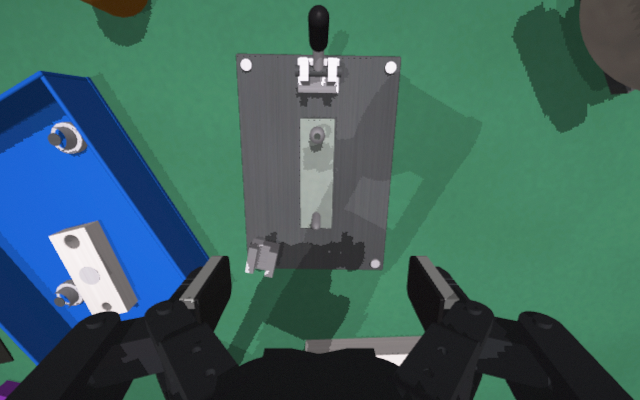

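The wrist view shows the jig seat from (302,118) to (332,228), with the thick pin at about (317,135), the thin pin at about (316,220) and the vee block at (262,257). I'll fit the jig pose using the seat outline and the foot plate's corners.

```bash
python3 - <<'E'
from h import *
o=np.load('o_jig.npy',allow_pickle=True).item(); im=cv2.imread('pics/w_jig.png'); c=cam('wrist',o)
print('foot',pix2w(c,[(237,55),(400,57),(383,270),(247,269)],.012).round(4)[:,:2])
g=cv2.cvtColor(im,cv2.COLOR_BGR2GRAY)
s=np.zeros_like(g); s[105:240,290:345]=(g[105:240,290:345]>118)
k,l,st,_=cv2.connectedComponentsWithStats(s); i=1+st[1:,4].argmax()
p=np.argwhere(l==i)[:,::-1]; r=cv2.minAreaRect(pix2w(c,p,.03)[:,:2].astype(np.float32)); print('seat',st[i],r)
yaw=np.radians(r[2] if r[1][0]>r[1][1] else r[2]-90); 
if yaw>np.pi/4: yaw-=np.pi
ctr=np.array(r[0]); ux=np.array([np.cos(yaw),np.sin(yaw)])
print(ctr,np.degrees(yaw))
S=5; x0,y0=280,95; cr=cv2.resize(im[y0:245,x0:360],None,fx=S,fy=S,interpolation=cv2.INTER_CUBIC)
cr=cv2.resize(im[y0:245,x0:360],None,fx=4,fy=4,interpolation=cv2.INTER_CUBIC);S=4
uy=np.array([-ux[1],ux[0]]); A=np.linspace(0,2*np.pi,40)
def ring(d,rad,z):
    P=[np.r_[ctr+ux*(d+rad*np.cos(a))+uy*rad*np.sin(a),z] for a in A]
    return ((w2pix(c,P)-[x0,y0]+.5)*S).astype(int)
for d,rad,rt in((.048,.008,.005),(-.048,.005,.0025)):
    cv2.polylines(cr,[ring(d,rad,.03)],True,(0,0,255),1); cv2.polylines(cr,[ring(d,rad,.064)],True,(0,255,0),1); cv2.polylines(cr,[ring(d,rt,.0725)],True,(255,0,0),1)
q=[np.r_[ctr+ux*a*.064+uy*b*.019,.03] for a,b in((1,1),(1,-1),(-1,-1),(-1,1))]
cv2.polylines(cr,[((w2pix(c,q)-[x0,y0]+.5)*S).astype(int)],True,(0,255,255),1)
cv2.imwrite('pics/jigc.png',cr)
E
```

```text
foot [[ 0.6568 -0.2656]
 [ 0.6082 -0.4354]
 [ 0.3593 -0.3646]
 [ 0.4087 -0.1902]]
seat [ 300  118   35  111 3294] ((0.5094969272613525, -0.314314603805542), (0.038017671555280685, 0.12836413085460663), 73.6161117553711)
[ 0.50949693 -0.3143146 ] -16.383888244628906
```

View pics/jigc.png

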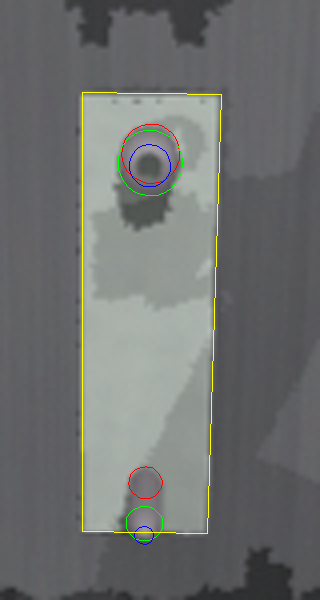

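The overlay fits closely: the seat measures 38.0x128.4 mm and the pin rings coincide. The jig centre is (0.5095,-0.3143) with yaw -16.4°. Next I'll look at the blank from close by.

```bash
python3 - <<'E'
from h import *
to([.475,-.002,.25],-1.5)
E
```

```text
shift [-0.1127 -0.2958  0.0508] rot [-0.      0.0004 -0.2428] t 1.4
```

>>> carry_out(steps=[-0.113, -0.296, 0.051, 0, 0, -0.243, 1, -0.113, -0.296, 0.051, 0, 0, -0.243, 1, -0.113, -0.296, 0.051, 0, 0, -0.243, 1, -0.113, -0.296, 0.051, 0, 0, -0.243, 1, -0.113, -0.296, 0.051, 0, 0, -0.243, 1, -0.113, -0.296, 0.051, 0, 0, -0.243, 1, -0.113, -0.296, 0.051, 0, 0, -0.243, 1, -0.113, -0.296, 0.051, 0, 0, -0.243, 1, -0.113, -0.296, 0.051, 0, 0, -0.243, 1, -0.113, -0.296, 0.051, 0, 0, -0.243, 1])

```text
time_s: 2.4
eef_pos: [0.4756, -0.0023, 0.2503]
eef_rot: [0.0, 1.0, -0.013, 0.0]
wrist_force: [0.3, 0.0, -0.7]
opening: 1.002
grasp_force: 0.0
```

```bash
python3 - <<'E'
from h import *
o,_=snap('wrist','w_bl.png'); np.save('o_bl.npy',o,allow_pickle=True); print(o['eef_pos'],o['time_s'])
im=cv2.imread('pics/w_bl.png'); c=cam('wrist',o)
b=w2pix(c,[.4607,-.002,.029])[0]; print('expect',b)
s=(im.min(2)>150).astype(np.uint8)
k,l,st,ce=cv2.connectedComponentsWithStats(s)
for i in range(1,k):
    if st[i,4]>300:
        p=np.argwhere(l==i)[:,::-1]; print(st[i],ce[i],cv2.minAreaRect(pix2w(c,p,.029)[:,:2].astype(np.float32)))
E
```

```text
[ 0.47558496 -0.00234817  0.25033199] 2.4
expect [319.38235331 204.04001257]
[345   0  40  44 644] [364.07453416  20.73291925] ((0.6226567625999451, -0.04467228055000305), (0.033412691205739975, 0.03254100680351257), 88.52104187011719)
[ 20  54  42  41 864] [45.36458333 71.74884259] ((0.5908704400062561, 0.23991745710372925), (0.03593473881483078, 0.02603503316640854), 29.782451629638672)
[ 595  124   45   83 1474] [624.12008141 171.9687924 ] ((0.4873146712779999, -0.30932360887527466), (0.036338530480861664, 0.08116355538368225), 73.70965576171875)
[ 292  140   52  119 5346] [317.71586233 198.61803217] ((0.4624016284942627, -0.00028037093579769135), (0.049026452004909515, 0.12422054260969162), 88.73709869384766)
[   0  168   66  114 2813] [ 27.70529684 217.60184856] ((0.44340452551841736, 0.31286823749542236), (0.050081707537174225, 0.12470708787441254), 48.02928924560547)
[252 206  33  31 369] [268.58265583 219.44173442] ((0.4436314105987549, 0.05138318985700607), (0.03298335149884224, 0.03295021504163742), 86.59848022460938)
[515 214  30  32 391] [529.45268542 229.83631714] ((0.42646047472953796, -0.2194654643535614), (0.012974497862160206, 0.035738032311201096), 61.54151153564453)
[534 224  29  32 334] [547.76946108 239.73053892] ((0.41490453481674194, -0.24056468904018402), (0.01100207306444645, 0.035864606499671936), 61.321678161621094)
[609 372  31  28 396] [627.86868687 382.62373737] ((0.22157931327819824, -0.379184752702713), (0.06548526883125305, 0.022570043802261353), 45.48854064941406)
```

View pics/w_bl.png

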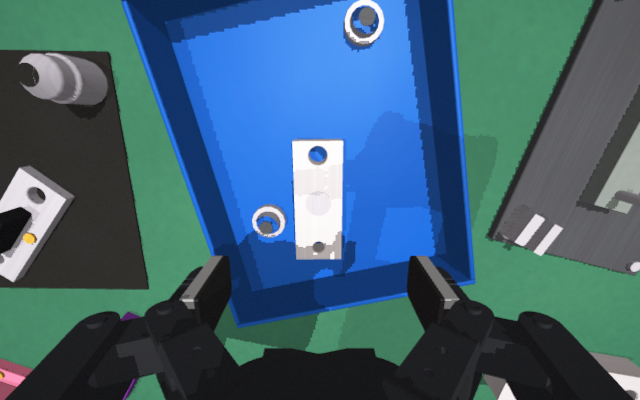

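The wrist view shows the blank's big hole at (318,155), the small one at (318,247), and spacer_a at (268,221), with about a 10 mm gap to the blank. I'll grip 17 mm towards the big hole, clear of the spacer.

```bash
python3 - <<'E'
from h import *
to([.4794,-.0007,.078],-1.26)
E
```

```text
shift [ 0.0036 -0.0019  0.1723] rot [ 0.0005 -0.0008 -0.0044] t 2.45
```

>>> carry_out(steps=[0.004, -0.002, 0, 0, 0, -0.004, 0.75, 0.004, -0.002, 0.04, 0, 0, -0.004, 0.75, 0.004, -0.002, 0.085, 0, 0, -0.004, 0.75, 0.004, -0.002, 0.12, 0, 0, -0.004, 0.75, 0.004, -0.002, 0.145, 0, 0, -0.004, 0.75, 0.004, -0.002, 0.16, 0, 0, -0.004, 0.75, 0.004, -0.002, 0.168, 0, 0, -0.004, 0.75, 0.004, -0.002, 0.172, 0, 0, -0.004, 0.75, 0.004, -0.002, 0.172, 0, 0, -0.004, 0.75])

```text
time_s: 3.35
eef_pos: [0.4796, 0.0007, 0.078]
eef_rot: [0.0, 1.0, -0.01, 0.0]
wrist_force: [-0.3, -0.2, -0.5]
opening: 0.751
grasp_force: 0.0
```

>>> carry_out(steps=[0, 0, 0, 0, 0, 0, 0.45, 0, 0, 0, 0, 0, 0, 0.3, 0, 0, 0, 0, 0, 0, 0.3, 0, 0, 0, 0, 0, 0, 0.3, 0, 0, 0, 0, 0, 0, 0.3, 0, 0, 0, 0, 0, 0, 0.3])

```text
time_s: 3.95
eef_pos: [0.4803, 0.0007, 0.0792]
eef_rot: [0.0, 1.0, -0.01, 0.001]
wrist_force: [-0.9, -1.5, 6.2]
opening: 0.551
grasp_force: 62.9
```

Grip holds (63 N, opening 47 mm). Lift and measure the blank in the hand.

>>> carry_out(steps=[0, 0, -0.01, 0, 0, 0, 0.3, 0, 0, -0.03, 0, 0, 0, 0.3, 0, 0, -0.07, 0, 0, 0, 0.3, 0, 0, -0.115, 0, 0, 0, 0.3, 0, 0, -0.14, 0, 0, 0, 0.3, 0, 0, -0.14, 0, 0, 0, 0.3, 0, 0, -0.14, 0, 0, 0, 0.3])

```text
time_s: 4.65
eef_pos: [0.4788, 0.0012, 0.2177]
eef_rot: [-0.0, 1.0, -0.01, 0.0]
wrist_force: [-0.3, 0.4, -3.1]
opening: 0.548
grasp_force: 62.9
```

```bash
python3 - <<'E'
from h import *
o,_=snap('wrist','w_held.png'); np.save('o_held.npy',o,allow_pickle=True); print(o['eef_pos'],o['time_s'],o['opening'],o['grasp_force'])
to([.5095,-.3143,.2],-16.38)
E
```

```text
[0.47879237 0.00124757 0.21765786] 4.65 0.5476972203001941 62.932573556900024
shift [0.0378 0.315  0.0162] rot [-0.0003  0.0024  0.2657] t 4.7
```

View pics/w_held.png

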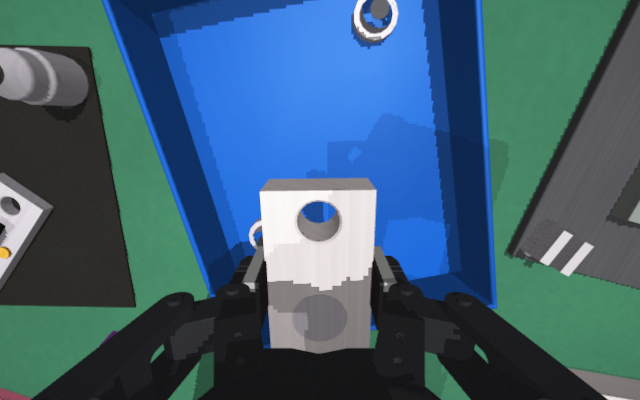

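The held view shows the blank's top face, with its far edge at about v=191, left and right edges at about 261 and 376, and the big hole's rim at about (318,220). I'll compute these in tool coordinates.

```bash
cat >> h.py <<'E'
def pix2tool(uv,z):
    p=ctrl.camera_params('wrist'); f=200/np.tan(np.radians(p['vertical_fov'])/2)
    return pix2w((f,p['cx'],p['cy'],np.array(p['hand_eye'])),uv,z)
E
python3 - <<'E'
from h import *
im=cv2.imread('pics/w_held.png'); g=im.astype(int)
# edges of the bright top face: left/right per row
for v in (205,220,235,250,265):
    r=np.where(g[v,250:390].min(1)>150)[0]+250; print(v,r.min(),r.max(),(pix2tool([(r.min()-.5,v),(r.max()+.5,v)],.0502)*1000).round(1)[:,:2].tolist())
for u in (275,300,318,340,365): print(u,[(v,int(g[v,u].min())) for v in range(176,197,2)])
# hole: non-bright pixels within box
m=(g[192:250,285:352].min(2)<150).astype(np.uint8)
k,l,st,ce=cv2.connectedComponentsWithStats(m); i=1+st[1:,4].argmax(); print(st[i],ce[i])
cs,_=cv2.findContours((l==i).astype(np.uint8),cv2.RETR_EXTERNAL,cv2.CHAIN_APPROX_NONE)
P=pix2tool(cs[0][:,0]+[285,192],.0502)[:,:2].astype(np.float32)*1000; print(cv2.minEnclosingCircle(P),cv2.fitEllipse(P))
E
```

```text
205 261 375 [[36.8, -25.2], [36.8, 23.1]]
220 260 374 [[30.1, -26.0], [30.1, 23.0]]
235 250 374 [[23.2, -30.7], [23.2, 23.4]]
250 263 373 [[16.1, -25.5], [16.1, 23.3]]
265 266 371 [[8.8, -24.5], [8.8, 22.8]]
275 [(176, 46), (178, 75), (180, 132), (182, 130), (184, 130), (186, 132), (188, 131), (190, 157), (192, 247), (194, 247), (196, 247)]
300 [(176, 46), (178, 85), (180, 129), (182, 131), (184, 132), (186, 134), (188, 132), (190, 173), (192, 247), (194, 247), (196, 247)]
318 [(176, 40), (178, 93), (180, 129), (182, 132), (184, 128), (186, 129), (188, 130), (190, 191), (192, 248), (194, 247), (196, 247)]
340 [(176, 41), (178, 107), (180, 130), (182, 131), (184, 130), (186, 127), (188, 127), (190, 186), (192, 231), (194, 230), (196, 231)]
365 [(176, 40), (178, 122), (180, 133), (182, 132), (184, 132), (186, 130), (188, 131), (190, 205), (192, 232), (194, 232), (196, 232)]
[  12    9   43   40 1349] [33.29429207 28.56486286]
((29.792293548583984, -0.8787325620651245), 9.213900566101074) ((29.705583572387695, -0.934571385383606), (17.755615234375, 17.9163875579834), 6.907642364501953)
```

```bash
python3 - <<'E'
from h import *
to([.4836,-.3067,.2177],-16.38)
to([.4836,-.3067,.165],-16.38)
E
```

```text
shift [ 0.0117  0.3079 -0.0014] rot [-0.0003  0.0024  0.2657] t 4.7
shift [0.0118 0.3079 0.0513] rot [-0.0003  0.0024  0.2657] t 4.7
```

>>> carry_out(steps=[0.012, 0.308, 0, 0, 0, 0.266, 0.3, 0.012, 0.308, 0, 0, 0, 0.266, 0.3, 0.012, 0.308, 0, 0, 0, 0.266, 0.3, 0.012, 0.308, 0, 0, 0, 0.266, 0.3, 0.012, 0.308, 0, 0, 0, 0.266, 0.3, 0.012, 0.308, 0, 0, 0, 0.266, 0.3, 0.012, 0.308, 0, 0, 0, 0.266, 0.3, 0.012, 0.308, 0.02, 0, 0, 0.266, 0.3, 0.012, 0.308, 0.051, 0, 0, 0.266, 0.3, 0.012, 0.308, 0.051, 0, 0, 0.266, 0.3, 0.012, 0.308, 0.051, 0, 0, 0.266, 0.3, 0.012, 0.308, 0.051, 0, 0, 0.266, 0.3])

```text
time_s: 5.9
eef_pos: [0.4854, -0.307, 0.1675]
eef_rot: [0.0, 0.99, -0.142, 0.0]
wrist_force: [0.1, -0.3, -3.1]
opening: 0.547
grasp_force: 63.4
```

```bash
python3 - <<'E'
from h import *
o,_=snap('wrist','w_near.png'); np.save('o_near.npy',o,allow_pickle=True); print(o['eef_pos'],q2R(o['eef_rot']).as_matrix()[:,0],o['time_s'],o['opening'])
c=cam('wrist',o); print(w2pix(c,[[.5555,-.3278,.03],[.5555,-.3278,.064],[.5555,-.3278,.0725]]))
im=cv2.imread('pics/w_near.png'); cv2.imwrite('pics/nearc.png',cv2.resize(im[40:260,220:420],None,fx=2.7,fy=2.7,interpolation=cv2.INTER_CUBIC))
E
```

```text
[ 0.48543039 -0.30702478  0.16753894] [ 9.59444546e-01 -2.81897011e-01  4.88613820e-04] 5.9 0.5471700728764022
[[320.20545408 113.47758428]
 [320.49042066 113.77883061]
 [320.57987232 113.87339252]]
```

View pics/nearc.png

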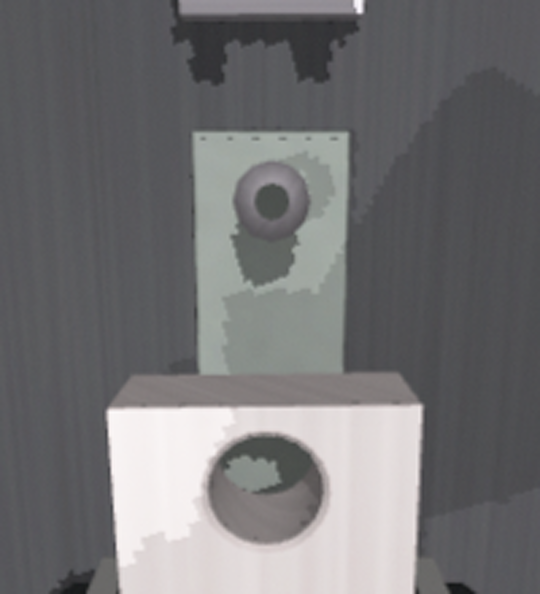

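The crop shows the pin tip disc at (271,201), i.e. full-frame (320.2,114.2), within 1 px of the prediction. The held blank's hole is just below it.

```bash
python3 - <<'E'
from h import *
im=cv2.imread('pics/w_near.png').astype(int); o=np.load('o_near.npy',allow_pickle=True).item()
m=(im[192:250,285:352].min(2)<170).astype(np.uint8)
k,l,st,ce=cv2.connectedComponentsWithStats(m); 
for i in range(1,k):
  if st[i,4]>300:
    cs,_=cv2.findContours((l==i).astype(np.uint8),cv2.RETR_EXTERNAL,cv2.CHAIN_APPROX_NONE)
    P=pix2tool(cs[0][:,0]+[285,192],.0502)[:,:2].astype(np.float32)*1000; h=cv2.minEnclosingCircle(P); print(h)
# crop ellipse estimate of rim: centre (267,490)/2.7+(220,40)
h2=pix2tool([(220+266/2.7-.3,40+490/2.7-.3)],.0502)[0]; print('hole',h2)
z=o['eef_pos'][2]
p1=pix2tool([(320.2,114.2)],z-.0725)[0]; p2=pix2tool([(320.2,114.2)],z-.064)[0]; print(p1,p2, 'shift',p1-h2)
E
```

```text
((29.588050842285156, -0.9239469170570374), 9.635504722595215)
hole [ 0.02941382 -0.00102357  0.0502    ]
[ 7.28730703e-02 -3.67197774e-05  9.50389363e-02] [7.28102206e-02 1.18002866e-06 1.03538936e-01] shift [0.04345925 0.00098685 0.04483894]
```

>>> carry_out(steps=[0.02, 0.001, 0, 0, 0, 0, 0.3, 0.0432, 0.001, 0, 0, 0, 0, 0.3, 0.0432, 0.001, 0, 0, 0, 0, 0.3, 0.0432, 0.001, 0.01, 0, 0, 0, 0.3, 0.0432, 0.001, 0.018, 0, 0, 0, 0.3, 0.0432, 0.001, 0.021, 0, 0, 0, 0.3, 0.0432, 0.001, 0.024, 0, 0, 0, 0.3, 0.0432, 0.001, 0.027, 0, 0, 0, 0.3, 0.0432, 0.001, 0.03, 0, 0, 0, 0.3, 0.0432, 0.001, 0.033, 0, 0, 0, 0.3, 0.0432, 0.001, 0.033, 0, 0, 0, 0.3])

```text
time_s: 7.05
eef_pos: [0.5261, -0.3201, 0.1335]
eef_rot: [-0.0, 0.99, -0.143, -0.0]
wrist_force: [0.5, 0.6, -2.9]
opening: 0.546
grasp_force: 63.5
```

It's on the pins without side force. Continue down.

>>> carry_out(steps=[0, 0, 0.004, 0, 0, 0, 0.3, 0, 0, 0.008, 0, 0, 0, 0.3, 0, 0, 0.012, 0, 0, 0, 0.3, 0, 0, 0.016, 0, 0, 0, 0.3, 0, 0, 0.02, 0, 0, 0, 0.3, 0, 0, 0.024, 0, 0, 0, 0.3, 0, 0, 0.027, 0, 0, 0, 0.3, 0, 0, 0.029, 0, 0, 0, 0.3, 0, 0, 0.029, 0, 0, 0, 0.3])

```text
time_s: 7.95
eef_pos: [0.5262, -0.3202, 0.1045]
eef_rot: [-0.0, 0.99, -0.143, -0.0]
wrist_force: [0.6, 0.9, -3.4]
opening: 0.546
grasp_force: 63.4
```

>>> carry_out(steps=[0, 0, 0.001, 0, 0, 0, 0.3, 0, 0, 0.002, 0, 0, 0, 0.3, 0, 0, 0.002, 0, 0, 0, 0.3])

```text
time_s: 8.25
eef_pos: [0.5262, -0.3203, 0.1042]
eef_rot: [0.0, 0.99, -0.143, -0.0]
wrist_force: [-3.6, 4.8, 8.3]
opening: 0.549
grasp_force: 64.5
```

Seated (contact at the expected height). Open, then rise.

>>> carry_out(steps=[0, 0, 0.001, 0, 0, 0, 0.6, 0, 0, 0.001, 0, 0, 0, 0.75, 0, 0, 0.001, 0, 0, 0, 0.75, 0, 0, 0, 0, 0, 0, 0.75, 0, 0, -0.01, 0, 0, 0, 0.75, 0, 0, -0.04, 0, 0, 0, 0.75, 0, 0, -0.085, 0, 0, 0, 0.75, 0, 0, -0.13, 0, 0, 0, 0.75, -0.02, 0, -0.18, 0, 0, 0, 0.75, -0.04, 0, -0.2, 0, 0, 0, 0.75, -0.04, 0, -0.2, 0, 0, 0, 0.75])

```text
time_s: 9.35
eef_pos: [0.4879, -0.3098, 0.3088]
eef_rot: [0.003, 0.99, -0.143, 0.003]
wrist_force: [0.1, 0.0, -0.7]
opening: 0.749
grasp_force: 0.0
```

```bash
python3 - <<'E'
from h import *
o,_=snap('wrist','w_seat.png'); c=cam('wrist',o); print(o['eef_pos'],o['time_s'])
im=cv2.imread('pics/w_seat.png'); s=(im.min(2)>150).astype(np.uint8)
k,l,st,ce=cv2.connectedComponentsWithStats(s)
for i in range(1,k):
    if st[i,4]>1000:
        p=np.argwhere(l==i)[:,::-1]; print(st[i],cv2.minAreaRect(pix2w(c,p,.054)[:,:2].astype(np.float32)))
to([.455,.315,.28],-42.25)
E
```

```text
[ 0.4878922  -0.30975268  0.30879365] 9.35
[ 293  104   48  116 4865] ((0.508685290813446, -0.3144385814666748), (0.049013931304216385, 0.12508763372898102), 74.12874603271484)
shift [-0.2084 -0.5897  0.0235] rot [ 0.0014 -0.0053  0.4507] t 9.4
```

View pics/w_seat.png

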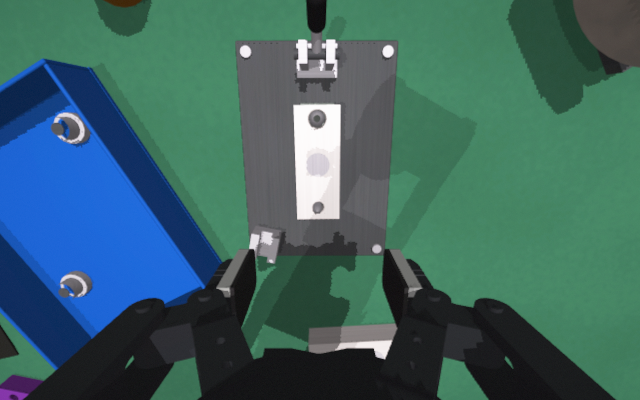

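The blank lies flat with both pins through it at (317,119) and (318,208). Now for the drill plate.

>>> carry_out(steps=[-0.208, -0.59, 0.023, 0, 0, 0.45, 0.75, -0.208, -0.59, 0.023, 0, 0, 0.45, 0.75, -0.208, -0.59, 0.023, 0, 0, 0.45, 0.75, -0.208, -0.59, 0.023, 0, 0, 0.45, 0.75, -0.208, -0.59, 0.023, 0, 0, 0.45, 0.75, -0.208, -0.59, 0.023, 0, 0, 0.45, 0.75, -0.208, -0.59, 0.023, 0, 0, 0.45, 0.75, -0.208, -0.59, 0.023, 0, 0, 0.45, 0.75, -0.208, -0.59, 0.023, 0, 0, 0.45, 0.75, -0.208, -0.59, 0.023, 0, 0, 0.45, 0.75, -0.208, -0.59, 0.023, 0, 0, 0.45, 0.75, -0.208, -0.59, 0.023, 0, 0, 0.45, 0.75, -0.208, -0.59, 0.023, 0, 0, 0.45, 0.75, -0.208, -0.59, 0.023, 0, 0, 0.45, 0.75, -0.208, -0.59, 0.023, 0, 0, 0.45, 0.75, -0.208, -0.59, 0.023, 0, 0, 0.45, 0.75])

```text
time_s: 11.0
eef_pos: [0.4548, 0.3149, 0.2789]
eef_rot: [0.001, 0.933, -0.36, -0.001]
wrist_force: [0.7, 0.0, 0.2]
opening: 0.748
grasp_force: 0.0
```

```bash
python3 - <<'E'
from h import *
o,_=snap('wrist','w_pl.png'); np.save('o_pl.npy',o,allow_pickle=True); c=cam('wrist',o); print(o['eef_pos'],o['time_s'])
im=cv2.imread('pics/w_pl.png'); s=(im.min(2)>130).astype(np.uint8)
k,l,st,ce=cv2.connectedComponentsWithStats(s)
for i in range(1,k):
    if st[i,4]>800:
        p=np.argwhere(l==i)[:,::-1]; r=cv2.minAreaRect(pix2w(c,p,.015)[:,:2].astype(np.float32)); print(st[i],r)
        if .12<max(r[1])<.14:
            # grip: dark comp inside hull
            h=cv2.convexHull(p.astype(np.int32)); m=np.zeros(s.shape,np.uint8); cv2.fillConvexPoly(m,h,1)
            k2,l2,st2,_=cv2.connectedComponentsWithStats(((im.max(2)<120)&(m>0)).astype(np.uint8))
            for j in range(1,k2):
                if st2[j,4]>40:
                    q=np.argwhere(l2==j)[:,::-1]; print('  dark',st2[j],*[(z,cv2.minAreaRect(pix2w(c,q,z)[:,:2].astype(np.float32))) for z in(.015,.049)])
print(w2pix(c,[[.5885,.371,.11],[.588,.219,.062]]))
E
```

```text
[0.45476654 0.31491558 0.27892776] 11.0
[ 276    0   45   41 1024] ((0.5866288542747498, 0.2232457399368286), (0.04308415576815605, 0.03455149009823799), 47.80805206298828)
[ 133  107   79   63 2812] ((0.5946065187454224, 0.3985993266105652), (0.08343691378831863, 0.06602323800325394), 57.6736946105957)
[ 297  140   48  110 3895] ((0.43816399574279785, 0.32761919498443604), (0.053319696336984634, 0.13022087514400482), 48.00730895996094)
  dark [313 148  16  15 192] (0.015, ((0.474353164434433, 0.2950816750526428), (0.016599228605628014, 0.015422477386891842), 47.76795196533203)) (0.049, ((0.47797125577926636, 0.2921242415904999), (0.014913504011929035, 0.013856169767677784), 47.77138137817383))
  dark [315 175  13  63 766] (0.015, ((0.4294307827949524, 0.33512693643569946), (0.01425918098539114, 0.07562446594238281), 48.23268508911133)) (0.049, ((0.4376111626625061, 0.32810255885124207), (0.012811061926186085, 0.06794430315494537), 48.23252868652344))
[[149.06769075 128.44055296]
 [296.9196151   -1.41816598]]
```

View pics/w_pl.png

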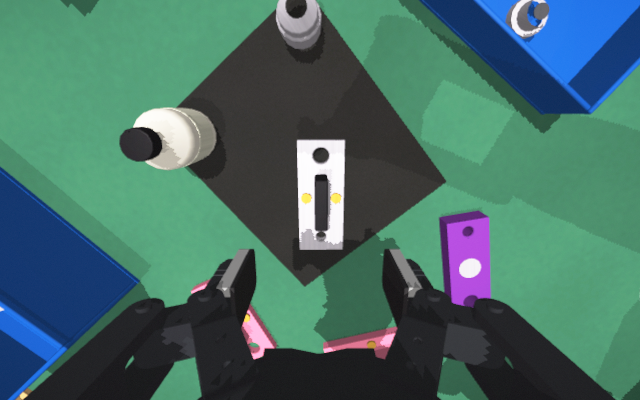

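The wrist view shows the plate with its big hole at (321,155), the grip spanning (315-328,175-238), and the small hole at (320,236). The chuck at (298,20) and bottle at (170,140) are clear of it.

```bash
python3 - <<'E'
from h import *
to([.4382,.3276,.092],-41.95)
E
```

```text
shift [-0.0211  0.0015  0.1873] rot [ 0.0012  0.0003 -0.0054] t 11.05
```

>>> carry_out(steps=[-0.021, 0.002, 0, 0, 0, -0.005, 0.55, -0.021, 0.002, 0.04, 0, 0, -0.005, 0.55, -0.021, 0.002, 0.085, 0, 0, -0.005, 0.55, -0.021, 0.002, 0.13, 0, 0, -0.005, 0.55, -0.021, 0.002, 0.16, 0, 0, -0.005, 0.55, -0.021, 0.002, 0.178, 0, 0, -0.005, 0.55, -0.021, 0.002, 0.187, 0, 0, -0.005, 0.55, -0.021, 0.002, 0.187, 0, 0, -0.005, 0.55, -0.021, 0.002, 0.187, 0, 0, -0.005, 0.55])

```text
time_s: 11.95
eef_pos: [0.4389, 0.3282, 0.0939]
eef_rot: [-0.001, 0.934, -0.358, 0.001]
wrist_force: [0.3, -0.1, 1.0]
opening: 0.553
grasp_force: 0.0
```

>>> carry_out(steps=[0, 0, 0, 0, 0, 0, 0.3, 0, 0, 0, 0, 0, 0, 0.1, 0, 0, 0, 0, 0, 0, 0, 0, 0, 0, 0, 0, 0, 0, 0, 0, 0, 0, 0, 0, 0, 0, 0, 0, 0, 0, 0, 0, 0, 0, 0, 0, 0, 0, 0, 0, 0, 0, 0, 0, 0, 0])

```text
time_s: 12.75
eef_pos: [0.4387, 0.3287, 0.0942]
eef_rot: [-0.001, 0.934, -0.357, 0.001]
wrist_force: [-1.1, -1.4, 6.1]
opening: 0.15
grasp_force: 60.3
```

>>> carry_out(steps=[0, 0, -0.01, 0, 0, 0, 0, 0, 0, -0.03, 0, 0, 0, 0, 0, 0, -0.07, 0, 0, 0, 0, 0, 0, -0.115, 0, 0, 0, 0, 0, 0, -0.15, 0, 0, 0, 0, 0, 0, -0.15, 0, 0, 0, 0, 0, 0, -0.15, 0, 0, 0, 0])

```text
time_s: 13.45
eef_pos: [0.4377, 0.3284, 0.2434]
eef_rot: [-0.0, 0.934, -0.357, 0.0]
wrist_force: [0.0, -0.4, -3.5]
opening: 0.15
grasp_force: 59.2
```

```bash
python3 - <<'E'
from h import *
o,_=snap('wrist','w_hp.png'); np.save('o_hp.npy',o,allow_pickle=True); print(o['eef_pos'],o['time_s'],o['opening'],o['grasp_force'])
im=cv2.imread('pics/w_hp.png'); g=im.astype(int); Z=.0792
for x in(62,58,40,36,34):
    p=ctrl.camera_params('wrist'); H=np.array(p['hand_eye']); f=200/np.tan(np.radians(p['vertical_fov'])/2)
    v=int(round(w2pix((f,p['cx'],p['cy'],H),[x/1000,0,Z])[0,1])); r=np.where(g[v,240:400].min(1)>120)[0]+240
    if len(r): print(x,v,r.min(),r.max(),(pix2tool([(r.min()-.5,v),(r.max()+.5,v)],Z)*1000).round(1)[:,:2].tolist())
u=320; b=[v for v in range(100,260) if g[v,u].min()>120]; print('rows',b[:1],(pix2tool([(u,b[0]-.5)],Z)*1000).round(1))
c0=w2pix((f,p['cx'],p['cy'],H),[.048,-.001,Z])[0].astype(int); print('hole exp',c0)
y0,x0=c0[1]-25,c0[0]-25
m=(g[y0:y0+50,x0:x0+50].max(2)<130).astype(np.uint8)
m=(g[y0:y0+50,x0:x0+50].min(2)<120).astype(np.uint8)
k,l,st,ce=cv2.connectedComponentsWithStats(m)
for i in range(1,k):
  if st[i,4]>80:
    cs,_=cv2.findContours((l==i).astype(np.uint8),cv2.RETR_EXTERNAL,cv2.CHAIN_APPROX_NONE)
    P=pix2tool(cs[0][:,0]+[x0,y0],Z)[:,:2].astype(np.float32)*1000; print(st[i],cv2.minEnclosingCircle(P),cv2.fitEllipse(P) if len(P)>5 else '')
to([.4836,-.3067,.2442],-16.38)
E
```

```text
[0.43770736 0.32839866 0.24335518] 13.45 0.1500384517393783 59.169591665267944
62 137 265 373 [[62.0, -27.2], [62.0, 25.9]]
58 145 266 372 [[58.1, -26.9], [58.1, 25.6]]
40 181 267 370 [[40.1, -27.3], [40.1, 25.5]]
36 189 268 370 [[35.9, -27.0], [35.9, 25.7]]
34 193 268 370 [[33.8, -27.1], [33.8, 25.8]]
rows [130] [[65.5 -0.2 79.2]]
hole exp [318 165]
[  8   6  36  35 930] ((48.66466522216797, -0.7394185662269592), 8.99282169342041) ((49.14307403564453, -0.8257522583007812), (16.06946563720703, 17.685718536376953), 164.85284423828125)
shift [ 0.4585  0.4413 -0.002 ] rot [ 0.0018  0.0014 -0.4452] t 13.5
```

Grip holds; the plate's big hole sits at tool (48.6, -0.75) mm and the plate is straight in the hand. Next I'll go above the pins, at the position derived from the blank's insertion.

```bash
python3 - <<'E'
from h import *
to([.5081,-.3150,.2434],-16.44)
E
```

```text
shift [ 0.4823  0.4312 -0.0013] rot [ 0.0018  0.0014 -0.4441] t 13.5
```

>>> carry_out(steps=[0.482, 0.431, 0, 0, 0, -0.444, 0, 0.482, 0.431, 0, 0, 0, -0.444, 0, 0.482, 0.431, 0, 0, 0, -0.444, 0, 0.482, 0.431, 0, 0, 0, -0.444, 0, 0.482, 0.431, 0, 0, 0, -0.444, 0, 0.482, 0.431, 0, 0, 0, -0.444, 0, 0.482, 0.431, 0, 0, 0, -0.444, 0, 0.482, 0.431, 0, 0, 0, -0.444, 0, 0.482, 0.431, 0, 0, 0, -0.444, 0, 0.482, 0.431, 0, 0, 0, -0.444, 0, 0.482, 0.431, 0, 0, 0, -0.444, 0, 0.482, 0.431, 0, 0, 0, -0.444, 0, 0.482, 0.431, 0, 0, 0, -0.444, 0, 0.482, 0.431, 0, 0, 0, -0.444, 0, 0.482, 0.431, 0, 0, 0, -0.444, 0, 0.482, 0.431, 0, 0, 0, -0.444, 0, 0.482, 0.431, 0, 0, 0, -0.444, 0])

```text
time_s: 15.2
eef_pos: [0.5085, -0.3123, 0.2416]
eef_rot: [-0.001, 0.99, -0.142, -0.001]
wrist_force: [0.0, -0.4, -4.3]
opening: 0.154
grasp_force: 60.1
```

```bash
python3 - <<'E'
from h import *
o,_=snap('wrist','w_hov.png'); print(o['time_s'],o['opening'])
to([.5081,-.3150,.168],-16.44)
E
```

```text
15.2 0.1541329384701677
shift [0.0002 0.0027 0.0741] rot [-0.0011  0.0017  0.0014] t 15.25
```

>>> carry_out(steps=[0, 0.002, 0, 0, 0, 0.001, 0, 0, 0.002, 0.02, 0, 0, 0.001, 0, 0, 0.002, 0.045, 0, 0, 0.001, 0, 0, 0.002, 0.06, 0, 0, 0.001, 0, 0, 0.002, 0.066, 0, 0, 0.001, 0, 0, 0.002, 0.066, 0, 0, 0.001, 0, 0, 0.002, 0.066, 0, 0, 0.001, 0])

```text
time_s: 15.95
eef_pos: [0.5089, -0.3166, 0.1779]
eef_rot: [0.0, 0.99, -0.144, 0.001]
wrist_force: [0.7, -0.6, -3.4]
opening: 0.153
grasp_force: 60.0
```

```bash
python3 - <<'E'
from h import *
to([.5081,-.3150,.168],-16.44)
E
```

```text
shift [-0.0012 -0.0013  0.0099] rot [ 0.0007 -0.0014 -0.0011] t 15.95
```

>>> carry_out(steps=[-0.001, -0.001, 0, 0, 0, -0.001, 0, -0.001, -0.001, 0.008, 0, 0, -0.001, 0, -0.001, -0.001, 0.012, 0, 0, -0.001, 0, -0.001, -0.001, 0.015, 0, 0, -0.001, 0, -0.001, -0.001, 0.018, 0, 0, -0.001, 0, -0.001, -0.001, 0.02, 0, 0, -0.001, 0, -0.001, -0.001, 0.022, 0, 0, -0.001, 0, -0.001, -0.001, 0.024, 0, 0, -0.001, 0, -0.001, -0.001, 0.024, 0, 0, -0.001, 0])

```text
time_s: 16.85
eef_pos: [0.5076, -0.3149, 0.1526]
eef_rot: [-0.0, 0.99, -0.143, -0.0]
wrist_force: [0.1, 0.6, -4.1]
opening: 0.156
grasp_force: 60.1
```

>>> carry_out(steps=[0, 0, 0.002, 0, 0, 0, 0, 0, 0, 0.004, 0, 0, 0, 0, 0, 0, 0.006, 0, 0, 0, 0, 0, 0, 0.007, 0, 0, 0, 0, 0, 0, 0.008, 0, 0, 0, 0, 0, 0, 0.008, 0, 0, 0, 0])

```text
time_s: 17.45
eef_pos: [0.5077, -0.3151, 0.1452]
eef_rot: [0.0, 0.99, -0.143, 0.0]
wrist_force: [-0.9, 0.7, 0.7]
opening: 0.153
grasp_force: 60.5
```

>>> carry_out(steps=[0, 0, 0.001, 0, 0, 0, 0, 0, 0, 0.0015, 0, 0, 0, 0, 0, 0, 0.0015, 0, 0, 0, 0])

```text
time_s: 17.75
eef_pos: [0.5078, -0.3151, 0.1452]
eef_rot: [0.0, 0.99, -0.143, 0.0]
wrist_force: [-6.6, 4.5, 12.4]
opening: 0.154
grasp_force: 62.3
```

Firm contact at the seated height. Release and rise.

>>> carry_out(steps=[0, 0, 0, 0, 0, 0, 0.2, 0, 0, 0, 0, 0, 0, 0.35, 0, 0, 0, 0, 0, 0, 0.5, 0, 0, 0, 0, 0, 0, 0.5, 0, 0, -0.01, 0, 0, 0, 0.5, 0, 0, -0.04, 0, 0, 0, 0.5, 0, 0, -0.085, 0, 0, 0, 0.5, 0, 0, -0.13, 0, 0, 0, 0.5, 0, 0, -0.16, 0, 0, 0, 0.5, 0, 0, -0.16, 0, 0, 0, 0.5, 0, 0, -0.16, 0, 0, 0, 0.5])

```text
time_s: 18.85
eef_pos: [0.5079, -0.3151, 0.3046]
eef_rot: [0.001, 0.99, -0.143, 0.001]
wrist_force: [0.0, -0.2, -1.0]
opening: 0.498
grasp_force: 0.0
```

```bash
python3 - <<'E'
from h import *
o,_=snap('wrist','w_end.png'); c=cam('wrist',o); print(o['eef_pos'],o['time_s'])
im=cv2.imread('pics/w_end.png'); s=(im.min(2)>130).astype(np.uint8)
k,l,st,ce=cv2.connectedComponentsWithStats(s)
for i in range(1,k):
    if st[i,4]>800:
        p=np.argwhere(l==i)[:,::-1]; print(st[i],cv2.minAreaRect(pix2w(c,p,.066)[:,:2].astype(np.float32)))
# pin projections: mean colour at tips vs plate
for d in(.048,-.048):
    P=np.array([.5095,-.3143,.066])+d*np.array([.9594,-.282,0]); P[2]=.0725; u,v=w2pix(c,P)[0].round().astype(int); print(u,v,im[v-8:v+9:2,u,1],im[v,u-8:u+9:2,1])
E
```

```text
[ 0.50786247 -0.31512965  0.30464429] 18.85
[ 297   61   42   35 1003] ((0.6091253757476807, -0.3434179127216339), (0.03915436193346977, 0.030070006847381592), 73.5573501586914)
[ 292  121   54  122 4658] ((0.5088233351707458, -0.31462177634239197), (0.05335027351975441, 0.13011009991168976), 73.5467529296875)
318 139 [129 149 152  88  89  87 112  99 122] [119 117 122  88  89  88 127 110  97]
318 229 [118 128 136 147 149 100 153 196 196] [201 189 106 110 149 121 100 137 206]
```

The plate measures at its seated height, centred over the jig, with both pin tips showing in the holes. Handing in.

```bash
python3 -c "
from bench import ctrl
print(ctrl.hand_in())"
```

```text
the job is handed in; nothing more can be done
None
```

I seated the blank on the jig's pins, laid the drill plate flat on it over the same pins, and handed the job in at about 19 s. The hand-in returned no verdict; by force and camera checks, both parts are fully home.

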